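# Clamp a printing block with the recessed knob

### The arm

A 7-joint arm with a two-finger parallel gripper is mounted at the origin on a cart in front of the work surface, level with it; the furniture and walls round the work are solid. World frame = base frame: x ahead of the robot, y to its left, z up, the work surface at z = 0. Lengths are in mm, angles in degrees, forces in N, time in s.
With the tool pointing down it reaches from about 400 to 875 mm from the base axis. Payload 6.5 kg.
Tool frame: the origin (TCP) lies on the centre line of the jaws, within the pads' length; the fingertips stand 8 mm ahead of it and the grasp point (between the pads) lies 11 mm behind it; z points along the fingers, y is the line along which they close (so a half turn about z gives the same grasp; the last joint's range is limited). The gripper opens to 85 mm and grips with 20 to 120 N. Pads are 22 mm wide; open, the fingers measure 114 mm over their backs; the gripper's body (76 mm by 85 mm) begins 54 mm behind the grasp point. The pads swing forward as they close: fully open they stand 13 mm farther back than shut.
Start: joints at [-68.824, 30.733, -0.252, 88.115, 0.149, 61.152, -4.079], TCP at [274.384, 589.24, 199.69] pointing down, gripper open.
Joint ranges: [-154.64, 154.64], [-21.42, 123.67], [-72.66, 72.17], [13.99, 137.28], [-74.86, 254.86], [10.95, 109.41], [-158.01, 158.01]. Speed limits (degrees/s): [136.94, 136.94, 180, 180, 180, 180, 180].

### API

Orientations are given as a 3x3 rotation matrix whose columns are the frame's x, y, z axes.
In Python, from cell import arm gives the robot as it stands.
- The arm moves only by the shell command python3 -m inch 'ROWS' [OPENING] [FORCE]. ROWS is JSON, a list of rows, each an object with "delta_pos": the shift along the tool's x, y, z in cm, a list of three; "spin": the turn about the tool's z in degrees. In form: [{"delta_pos": [x, y, z], "spin": spin}, ...]. A call has 1 to 10 rows; each row shifts and turns the commanded pose from where the row before left it, along the tool's axes as they then stand; what a row does not reach is not made up. A row lasts 1/10 s, in which the tool goes at most 50 mm and 8.59 degrees, less where a joint would pass 70% of its speed; a pose out of reach is approached as far as the arm can. A call is refused whole if a number of a shift passes 5 or a number of a turn 8.59, either way. A call with a gripper value outside its range is refused whole. OPENING is the opening, from 0 (shut) to 1 (fully open), set as the call begins (- or left out, the last holds). The fingers move at their own pace and stop on an object; FORCE is the grip in N (left out, the last holds). Time passes only in rows, so rows that do not move let the fingers close. It gives the time, the measured TCP pose, the force, the opening and the grip force at its end, in the units of the state.
- arm.read_state(): the state, without advancing time (a new reading comes with each control period).
- arm.snapshot(name): name is "side" or "top" or "wrist"; returns a dict with "frame" (480x640x3 uint8, red, green, blue), "K" (3x3 intrinsics, pixels), "rvec" (rotation vector, rad) and "tvec" (3), from world to camera coordinates, as OpenCV has them. Camera axes: x right, y down, z forward; pixel columns grow to the right and rows downward; lengths in mm; the calibration is good to about 2 mm. A picture is of the moment at which its call begins. There is no depth.
- arm.job_done(): hands the job in; it is judged then, once.
Trained networks look in a picture, given as the dict that the camera call returned (one of the last four; its "shot" number tells which), for a name from the list of things; names that differ only in an ending like _2 or _b are one class to them, and where a whole thing is asked for, a point or a joint stands for the part that bears it (a point fixed in the world has none). Each returns a list of dicts, best first, with "confidence" (0 to 1); they miss things now and then, are a little off and sometimes report something else, mostly with a low value. They report only what shows in the picture. A call takes as long as a camera call. They do not tell look-alikes from the thing itself.
- arm.spot_in(picture, thing): "at" ([x, y, z] in mm, in the coordinates of the camera as it stood for that picture, good to about 4 mm: the middle of the surface that is visible of it).
The state is a dict: "t": time; "q": joint angles; "qvel": joint speeds; "effort": joint torques, N m; "tool_pos": TCP position; "orientation": TCP orientation; "contact_force": force on the tool from outside, world axes, zero at the start; "ft_torque": the same for the moment, N m; "finger_gap": finger opening in mm; "gripper_force": force on a finger pad.
Only numpy, scipy, OpenCV 4.12 (cv2) and the standard library are available. Lean on these libraries where they do the work, as an engineer would, in place of code of your own. Each camera call takes 0.05 s, during which the arm holds its last target. There are 200 camera calls.

### The job

Set the small metal-faced printing block upright, metal face up, on the bed of the bench clamp between its jaw and its stop, then turn the knob down in the housing's well clockwise until the jaw squeezes the block against the stop with about 15 N: firmly held, but never crushed. Do not lean on the housing, and leave the other things on the table where they are.

Things in the scene. Friction and masses are not known exactly. Their poses are not given: they have to be found in the camera images.
- block: loose printing block: brown wooden mount with a thin bevelled metal plate on top, 50 (x) x 36 (y) x 32 (z) mm, about 0.15 kg, lying apart on the table to the robot's left; origin at the centre of its underside, z up through the metal face
- clamp: fixed bench clamp, a dark steel base plate 110 (x) x 206 (y) x 16 mm carrying housing, jaw and stop; origin on the table under the plate, z up. Along its y: plate from -119 to +87 mm, housing from -116 to -16, jaw face at +5 with the knob at 0. The stop (steel angle 50 mm wide, 26 mm high above the bed, facing -y) is fixed with its face at +47 to +51 mm, differently each time
- bed (a point): point on the bed (the plate's top) at x = 0, y = +26 mm of the clamp, 16 mm above the table, axes as the clamp's. The block goes hereabouts, its 36 mm side along y (either way round), centred in x. The bed is open to +x and -x, so hold the block by its 50 mm side. It need not touch jaw or stop when put down: the jaw pushes it home
- housing: grey housing of the clamp, 104 (x) x 100 (y) mm, its top 66 mm above the table, fixed; in the middle of its top a round well 80 mm across and 42 mm deep, with the knob inside; origin at the centre of its underside, on the bed; must not be pushed with more than 20 N
- knob_grip (a point): point on the knob's axis, 44.5 mm above the table, 20.5 mm above the floor of the well and 21.5 mm below the housing's top; the knob (black) is an upright bar 40 mm long (this frame's x) x 12 mm thick (y) whose top is 11 mm above this point (10.5 mm below the housing's top) and which is 26 mm high, over a disc 48 mm across that ends 14.5 mm below this point; z is up; the frame turns with the knob
- knob (a joint): knob angle in rad, grows clockwise seen from above, 0 to 2.6, starts at 0 to 0.25, stays where it is left. Each rad moves the jaw 6 mm to the stop. Turning takes a steady 0.16 N m of friction plus 0.006 N m per N of clamping force. The squeeze begins at an angle of 1.0 to 1.7; from there the pad yields 1 mm in 12 N, so the force grows by up to 70 N per rad: feel for it
- jaw: steel jaw with a rubber pad, 46 mm wide (x), 24 mm high, slides along the clamp's +y; origin at the middle of the pad's face, at the bed; the force between it and the block is the clamping force (wanted 8 to 25 N, never over 32 N)
- weight: loose bystander: small pale metal weight with a knob top, 47 x 47 x 61 mm; origin at the centre of its underside
- wood_wedge: loose bystander: wooden wedge 24 x 75 x 18 mm; origin at the centre of its underside
- tin: loose bystander: small round ink tin 69 x 69 x 52 mm; origin at the centre of its underside
There are look-alikes about, which are no part of the job. Of the things shaped like the clamp, the steel one is meant. Leave any yellow look-alike of the block alone.

How it is judged:
By the outcome, as a careful person would: the job done as asked, in the order asked, and still so for the second after the job is handed in, with the robot touching nothing.
It also fails if it takes over 72 s, if anything falls off the work surface, if the arm or the gripper's body presses on something with over 40 N, if the wrist force passes 120 N, or if a joint passes its speed limit or range.

## Working session

There is one attempt and no reset: what is moved stays moved. The work goes in short steps, Python scripts to look and compute and a shell command to move; the robot and the scene stay as the last step left them, time stands still between calls to the robot, and variables do not carry over. Pictures are saved under pics/ and viewed, at most 10 in all, crops included, and the job is handed in when it is done.

```bash
mkdir -p pics; ls; cat > h.py <<'E'
import numpy as np, cv2
from cell import arm
def cam(s):
    R=cv2.Rodrigues(np.array(s["rvec"],float))[0]; return np.array(s["K"],float),R,np.array(s["tvec"],float).ravel()
def world(s,at):
    K,R,t=cam(s); return R.T@(np.array(at)-t)
def pix(s,p):
    K,R,t=cam(s); c=K@(R@np.array(p,float)+t); return c[:2]/c[2]
def ray(s,uv,z):
    K,R,t=cam(s); d=R.T@np.linalg.inv(K)@np.array([uv[0],uv[1],1.]); o=-R.T@t; return o+d*(z-o[2])/d[2]
def save(s,n): cv2.imwrite(n,cv2.cvtColor(np.asarray(s["frame"]),cv2.COLOR_RGB2BGR))
E
python3 - <<'E'
from h import *
for n in ["top","side"]:
    s=arm.snapshot(n); save(s,f"pics/{n}0.png")
    for th in ["block","clamp","housing","knob_grip","jaw","weight","wood_wedge","tin"]:
        for d in arm.spot_in(s,th): 
            if d["confidence"]>.2:
                w=world(s,d["at"]); print(n,th,round(d["confidence"],2),w.round(0),pix(s,w).round(0))
st=arm.read_state(); print({k:np.round(st[k],2).tolist() for k in st})
E
```

```text
pics
top block 0.87 [490. 262.  32.] [234. 267.]
top block 0.57 [431. 191.  35.] [264. 294.]
top block 0.57 [553. -63.  23.] [376. 242.]
top clamp 0.62 [552. -60.  24.] [374. 243.]
top clamp 0.55 [691. 196.  21.] [265. 182.]
top housing 0.89 [ 567. -109.   66.] [397. 235.]
top housing 0.81 [696. 159.  66.] [280. 177.]
top housing 0.58 [ 432. -275.   35.] [468. 296.]
top knob_grip 0.7 [686. 150.  32.] [284. 183.]
top knob_grip 0.58 [ 563. -106.   31.] [394. 238.]
top knob_grip 0.5 [550. -61.  24.] [374. 244.]
top jaw 0.71 [690. 218.  41.] [255. 181.]
top jaw 0.65 [552. -47.  40.] [369. 243.]
top weight 0.96 [ 429. -271.   34.] [466. 298.]
top wood_wedge 0.71 [545. 435.   5.] [163. 243.]
top tin 0.85 [ 575. -264.   45.] [464. 234.]
side block 0.94 [433. 181.  28.] [268. 215.]
side block 0.62 [490. 246.  28.] [294. 200.]
side clamp 0.92 [ 566. -115.   42.] [317. 300.]
side clamp 0.58 [691. 114.  47.] [377. 228.]
side housing 0.81 [ 568. -140.   57.] [317. 304.]
side housing 0.73 [691. 109.  52.] [378. 227.]
side knob_grip 0.8 [ 564. -119.   46.] [315. 300.]
side knob_grip 0.51 [692. 143.  50.] [377. 219.]
side weight 0.85 [ 432. -295.   37.] [229. 378.]
side wood_wedge 0.5 [547. 432.  12.] [320. 168.]
side tin 0.62 [ 574. -288.   47.] [316. 374.]
{'t': 0.9, 'q': [-68.83, 30.73, -0.25, 88.12, 0.15, 61.15, -4.08], 'qvel': [0.07, -0.04, 0.06, 0.06, -0.07, -0.03, -0.05], 'effort': [0.0, -58.33, 1.05, -25.94, 0.01, 0.0, 0.0], 'tool_pos': [274.38, 589.23, 199.69], 'orientation': [[-0.91, 0.42, 0.0], [0.42, 0.91, -0.0], [-0.0, -0.0, -1.0]], 'contact_force': [0.82, -0.44, 0.01], 'ft_torque': [0.03, 0.04, -0.01], 'gripper_force': 0.0, 'finger_gap': 85.47}
```

View pics/top0.png

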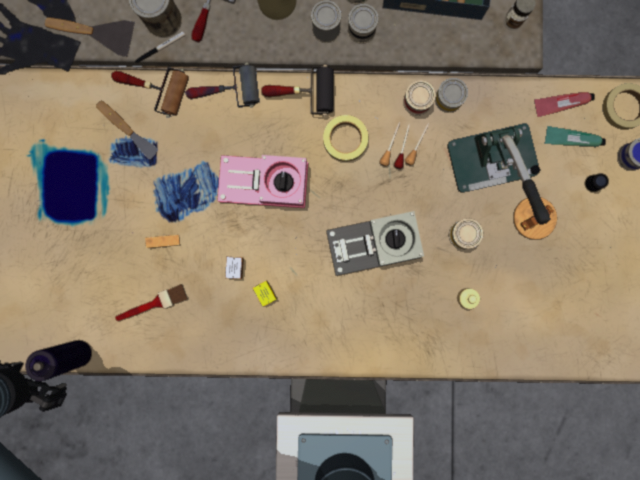

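View pics/side0.png

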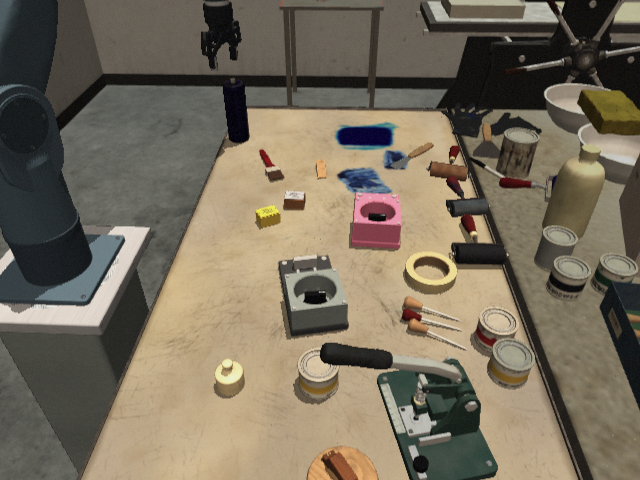

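```bash
python3 - <<'E'
from h import *
s=arm.snapshot("top"); f=np.asarray(s["frame"])
print("bottle",ray(s,(85,348),0).round(),ray(s,(38,362),150).round(), "tool",pix(s,[274,589,200]))
def big(m,z):
    n,l,st,c=cv2.connectedComponentsWithStats(m.astype(np.uint8)); k=1+np.argmax(st[1:,4])
    p=np.argwhere(l==k)[:,::-1]; w=np.array([ray(s,q,z)[:2] for q in p],np.float32)
    print(st[k],cv2.minAreaRect(w),w.mean(0))
hsv=cv2.cvtColor(f,cv2.COLOR_RGB2HSV)
m=(hsv[...,1]<60)&(hsv[...,2]>60)
a=m.copy();a[:]=0;a[250:285,220:248]=m[250:285,220:248];big(a,32)
a[:]=0;a[200:280,320:430]=m[200:280,320:430];big(a,66)
a[:]=0;a[200:280,375:430]=m[200:280,375:430];big(a,66)
c=cv2.resize(f[200:290,215:430],None,fx=3.6,fy=3.6,interpolation=cv2.INTER_CUBIC)
cv2.imwrite("pics/c1.png",c[:,:,::-1])
E
```

```text
bottle [296. 611.   0.] [286. 644. 150.] tool [ 52.75573345 372.54818792]
[225 256  17  23 351] ((490.396728515625, 264.3475646972656), (50.559932708740234, 36.8028564453125), 0.9381986260414124) [489.50595 264.3164 ]
[ 326  211   98   65 4011] ((549.8726806640625, -58.21537780761719), (108.20582580566406, 204.54837036132812), 12.899482727050781) [548.8096   -56.033978]
[ 375  211   49   56 1922] ((559.9720458984375, -103.33964538574219), (108.42327880859375, 112.50798034667969), 12.292759895324707) [ 559.01996 -108.37076]
```

View pics/c1.png

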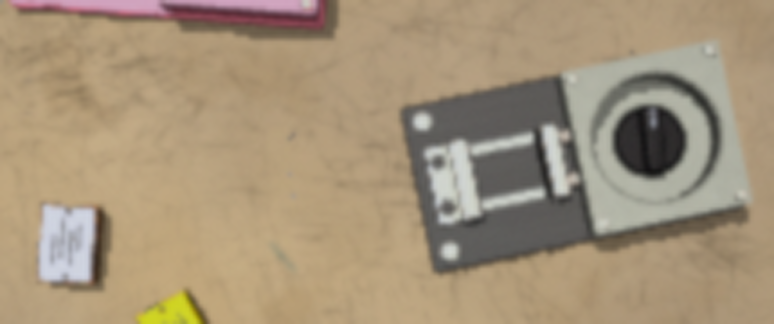

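```bash
python3 -m inch '[{"delta_pos":[0,0,-4],"spin":0},{"delta_pos":[-3.7,-2.28,0],"spin":0},{"delta_pos":[-3.7,-2.28,0],"spin":0},{"delta_pos":[-3.7,-2.28,0],"spin":0},{"delta_pos":[-3.7,-2.28,0],"spin":0},{"delta_pos":[-3.7,-2.28,0],"spin":0},{"delta_pos":[-3.7,-2.28,0],"spin":0},{"delta_pos":[-3.7,-2.28,0],"spin":0},{"delta_pos":[-3.7,-2.28,0],"spin":0},{"delta_pos":[-3.7,-2.28,0],"spin":0}]' 1 30
python3 -m inch '[{"delta_pos":[0,0,0],"spin":8.1},{"delta_pos":[0,0,0],"spin":8.1},{"delta_pos":[0,0,0],"spin":8.1},{"delta_pos":[0,0,0],"spin":8.1},{"delta_pos":[0,0,0],"spin":8.1},{"delta_pos":[0,0,0],"spin":8.1},{"delta_pos":[0,0,0],"spin":8.1},{"delta_pos":[0,0,0],"spin":8.1},{"delta_pos":[0,0,0],"spin":0}]'
python3 - <<'E'
from h import *
s=arm.snapshot("wrist"); save(s,"pics/w1.png")
for d in arm.spot_in(s,"block"): w=world(s,d["at"]); print(round(d["confidence"],2),w.round(1),pix(s,w).round())
st=arm.read_state(); print(st["tool_pos"],np.round(st["orientation"],3),st["q"])
E
```

```text
t: 1.95
tool_pos: [490.5, 261.1, 240.0]
orientation: [[-0.907, 0.422, 0.001], [0.422, 0.907, 0.0], [-0.0, 0.001, -1.0]]
contact_force: [1.1, 0.8, -0.3]
finger_gap: 85.5
gripper_force: 0.0
t: 2.85
tool_pos: [489.6, 262.8, 239.8]
orientation: [[-0.003, 1.0, 0.0], [1.0, 0.003, -0.0], [-0.0, 0.0, -1.0]]
contact_force: [-0.5, 0.7, 0.1]
finger_gap: 85.5
gripper_force: 0.0
0.88 [489.6 268.8  29.8] [321. 196.]
0.71 [434.9 197.8  32.2] [267. 265.]
[489.61050551 262.78729674 239.77309941] [[-0.008  1.     0.   ]
 [ 1.     0.008  0.   ]
 [ 0.     0.    -1.   ]] [-47.7705917   19.49776971  18.93617589 101.1215312   -7.14110739
  60.54437189 -25.86339752]
```

View pics/w1.png

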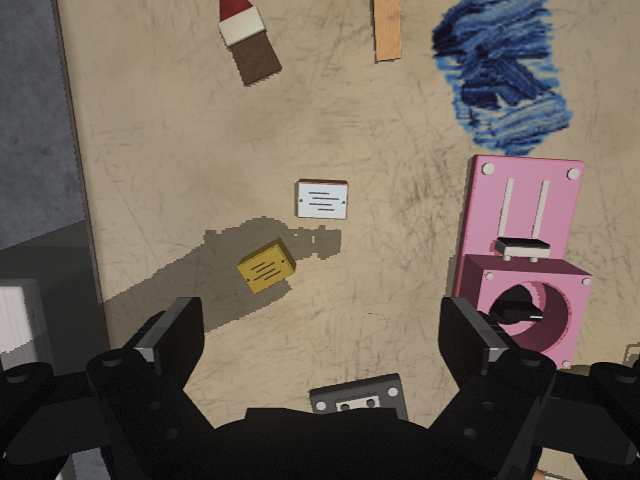

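```bash
python3 - <<'E'
from h import *
s=arm.snapshot("wrist"); f=np.asarray(s["frame"]); hsv=cv2.cvtColor(f,cv2.COLOR_RGB2HSV)
m=((hsv[...,1]<50)&(hsv[...,2]>120)).astype(np.uint8); a=m*0; a[170:235,285:360]=m[170:235,285:360]
n,l,st,c=cv2.connectedComponentsWithStats(a); k=1+np.argmax(st[1:,4])
w=np.array([ray(s,q,32)[:2] for q in np.argwhere(l==k)[:,::-1]],np.float32)
print(cv2.minAreaRect(w), pix(s,[490,263,40]))
E
```

```text
((490.6076354980469, 264.9402770996094), (33.50272750854492, 47.39643859863281), 88.11000061035156) [321.37268492 204.05567723]
```

```bash
python3 -m inch '[{"delta_pos":[0.18,0.1,3.8],"spin":2.4},{"delta_pos":[0,0,3.8],"spin":0},{"delta_pos":[0,0,3.8],"spin":0},{"delta_pos":[0,0,3.8],"spin":0},{"delta_pos":[0,0,3.4],"spin":0},{"delta_pos":[0,0,2.2],"spin":0},{"delta_pos":[0,0,1.2],"spin":0},{"delta_pos":[0,0,0.8],"spin":0},{"delta_pos":[0,0,0],"spin":0}]'
python3 -m inch '[{"delta_pos":[0,0,0],"spin":0},{"delta_pos":[0,0,0],"spin":0},{"delta_pos":[0,0,0],"spin":0},{"delta_pos":[0,0,0],"spin":0},{"delta_pos":[0,0,0],"spin":0},{"delta_pos":[0,0,0],"spin":0},{"delta_pos":[0,0,0],"spin":0},{"delta_pos":[0,0,0],"spin":0}]' 0.3 30
```

```text
t: 3.9
tool_pos: [490.7, 264.4, 11.5]
orientation: [[0.037, 0.999, -0.0], [0.999, -0.037, -0.0], [-0.0, -0.0, -1.0]]
contact_force: [-0.5, -0.2, 0.7]
finger_gap: 85.4
gripper_force: 0.0
t: 4.7
tool_pos: [490.6, 264.4, 11.7]
orientation: [[0.038, 0.999, -0.0], [0.999, -0.038, -0.0], [-0.0, -0.0, -1.0]]
contact_force: [-0.3, -0.8, 0.3]
finger_gap: 25.5
gripper_force: 0.0
```

```bash
python3 - <<'E'
from h import *
a=arm.snapshot("wrist"); b=arm.snapshot("side")
save(a,"pics/t.png")
fa=np.asarray(a["frame"]); fb=np.asarray(b["frame"])[120:320,180:440]
print(pix(a,[490.6,264.4,16]),pix(b,[490.6,264.4,16]))
c=cv2.resize(fb,None,fx=1.8,fy=1.8)
o=np.zeros((480,800,3),np.uint8); o[:360,:468//1]=c[:360,:468] ; d=cv2.resize(fa,(332,249)); o[:249,468:800]=d
cv2.imwrite("pics/g1.png",o[:,:,::-1])
E
```

```text
[321.26356824 281.88964724] [294.59819613 200.02273628]
```

View pics/g1.png

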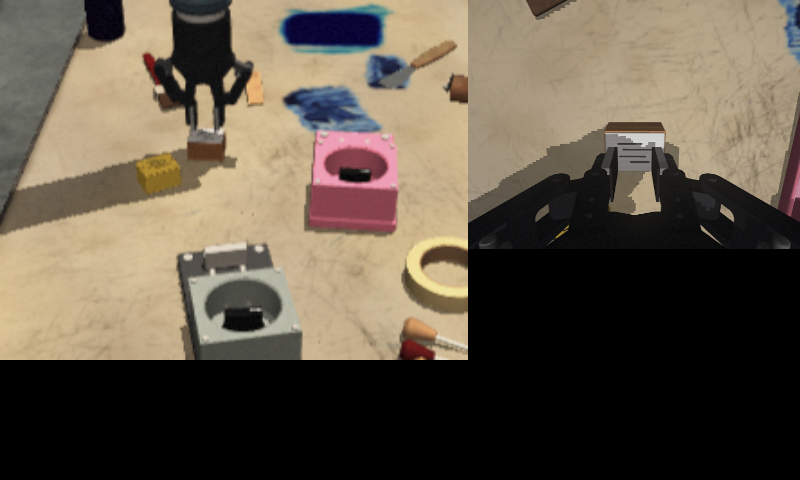

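```bash
python3 - <<'E'
from h import *
a=arm.snapshot("wrist")
K,R,t=cam(a); print("cam",(-R.T@t).round(), (R.T@[0,0,1]).round(2),arm.read_state()["tool_pos"],arm.read_state()["q"])
for z in (4,12,23,34,45): print(z,[pix(a,[490.6+s*13,264.4,z]).round() for s in(-1,1)])
for x in(-25,25):
  for y in(-18,18): print(x,y,pix(a,[490.6+x,264.4+y,32]).round())
b=arm.snapshot("side")
for z in (4,12,23,34,45): print(z,[pix(b,[490.6+s*13,264.4,z]).round() for s in(-1,1)])
for d in arm.spot_in(a,"block"): w=world(a,d["at"]); print(round(d["confidence"],2),w.round(1),pix(a,w).round())
E
```

```text
cam [493. 330. 185.] [-0.01 -0.26 -0.97] [490.61912569 264.42972743  11.66244785] [-43.1986415   38.2204813   13.5588765  109.27659441 -14.95215869
  34.20271591 -22.18683284]
4 [array([295., 274.]), array([348., 272.])]
12 [array([294., 280.]), array([349., 278.])]
23 [array([292., 289.]), array([351., 287.])]
34 [array([290., 299.]), array([353., 297.])]
45 [array([288., 310.]), array([355., 308.])]
-25 -18 [265. 336.]
-25 18 [258. 257.]
25 -18 [381. 333.]
25 18 [381. 253.]
4 [array([290., 204.]), array([300., 204.])]
12 [array([290., 201.]), array([300., 201.])]
23 [array([289., 198.]), array([300., 198.])]
34 [array([289., 194.]), array([300., 194.])]
45 [array([289., 190.]), array([299., 190.])]
0.72 [491.1 275.6  30.6] [322. 269.]
0.59 [422.4 191.7  32.4] [181. 445.]
```

View pics/t.png

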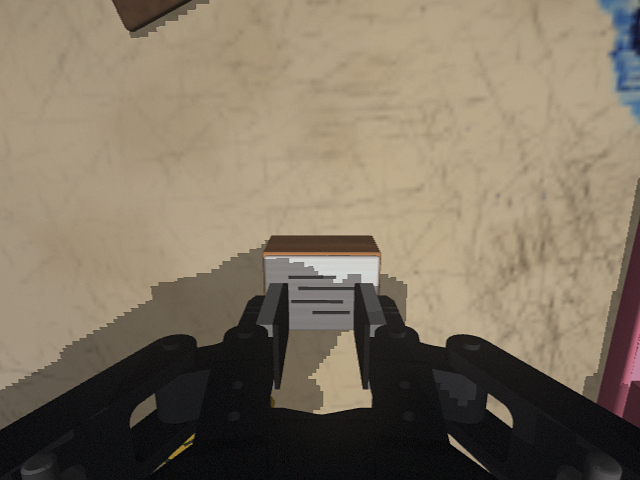

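The picture shows the block in place (plate 264–380, rows 250–330), but the fingertips (288/355, row 284) are above it, at z≈42. The fingers sit about 35 mm further back than the reading implies, so I'll open and go lower, watching the force.

```bash
python3 -m inch '[{"delta_pos":[0,0,-0.5],"spin":0},{"delta_pos":[0,0,0],"spin":0},{"delta_pos":[0,0,0],"spin":0},{"delta_pos":[0,0,0],"spin":0},{"delta_pos":[0,0,0],"spin":0},{"delta_pos":[0,0,0],"spin":0},{"delta_pos":[0,0,0],"spin":0}]' 1 30
python3 -m inch '[{"delta_pos":[0,0,1],"spin":0},{"delta_pos":[0,0,1],"spin":0},{"delta_pos":[0,0,0.8],"spin":0},{"delta_pos":[0,0,0.4],"spin":0},{"delta_pos":[0,0,0],"spin":0}]'
python3 - <<'E'
from h import *
a=arm.snapshot("wrist"); b=arm.snapshot("side")
fa=np.asarray(a["frame"]); fb=np.asarray(b["frame"])[120:240,220:380]
o=np.zeros((480,800,3),np.uint8); o[:]=0; o[:360,:480]=cv2.resize(fb,(480,360)); o[:240,480:800]=cv2.resize(fa,(320,240))
cv2.imwrite("pics/g2.png",o[:,:,::-1])
E
```

```text
t: 5.65
tool_pos: [490.6, 264.4, 16.6]
orientation: [[0.038, 0.999, -0.0], [0.999, -0.038, -0.0], [-0.0, -0.0, -1.0]]
contact_force: [-0.4, 0.1, -0.6]
finger_gap: 85.5
gripper_force: 0.0
t: 6.15
tool_pos: [490.0, 264.0, -16.3]
orientation: [[0.038, 0.999, -0.001], [0.999, -0.038, -0.001], [-0.001, -0.001, -1.0]]
contact_force: [0.3, -0.2, -0.3]
finger_gap: 85.5
gripper_force: 0.0
```

View pics/g2.png

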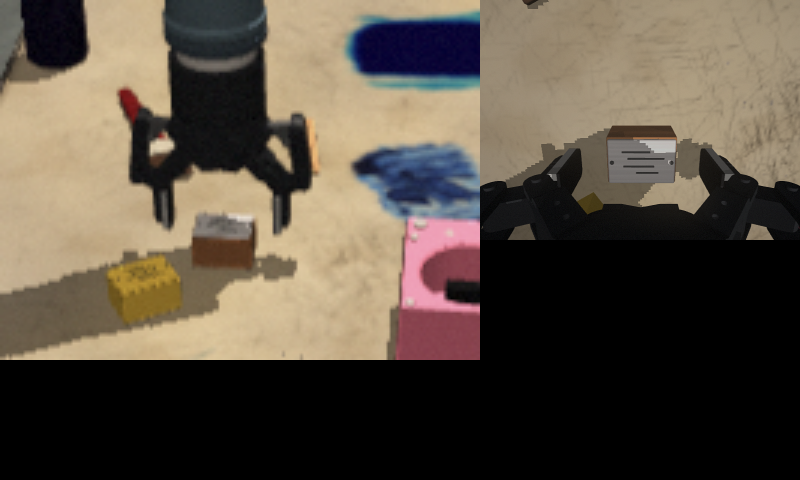

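```bash
python3 -m inch '[{"delta_pos":[0,0,0.7],"spin":0},{"delta_pos":[0,0.05,0.5],"spin":0},{"delta_pos":[0,0,0],"spin":0}]'
python3 -m inch '[{"delta_pos":[0,0,0],"spin":0},{"delta_pos":[0,0,0],"spin":0},{"delta_pos":[0,0,0],"spin":0},{"delta_pos":[0,0,0],"spin":0},{"delta_pos":[0,0,0],"spin":0},{"delta_pos":[0,0,0],"spin":0}]' 0.3 30
python3 - <<'E'
from h import *
a=arm.snapshot("wrist"); b=arm.snapshot("side")
fa=np.asarray(a["frame"]); fb=np.asarray(b["frame"])[120:240,220:380]
o=np.zeros((360,800,3),np.uint8); o[:]=0; o[:360,:480]=cv2.resize(fb,(480,360)); o[:240,480:800]=cv2.resize(fa,(320,240))
cv2.imwrite("pics/g3.png",o[:,:,::-1])
E
```

```text
t: 6.55
tool_pos: [490.7, 264.2, -28.1]
orientation: [[0.038, 0.999, -0.001], [0.999, -0.038, -0.001], [-0.001, -0.001, -1.0]]
contact_force: [0.2, 0.4, -0.6]
finger_gap: 85.4
gripper_force: 0.0
t: 7.15
tool_pos: [491.4, 264.6, -27.0]
orientation: [[0.038, 0.999, 0.0], [0.999, -0.038, 0.0], [0.0, 0.0, -1.0]]
contact_force: [-1.2, -0.5, 3.6]
finger_gap: 49.3
gripper_force: 32.1
```

View pics/g3.png

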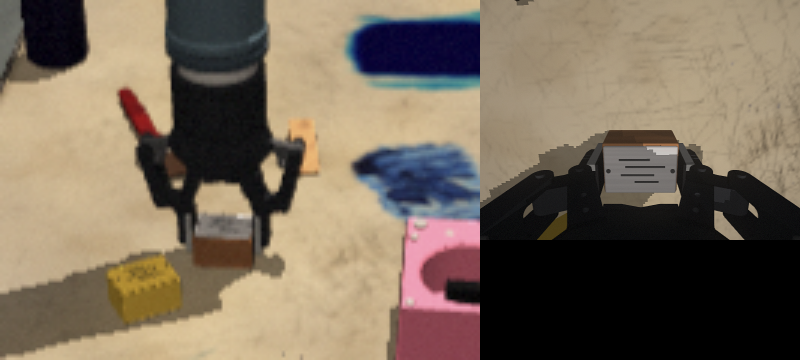

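```bash
python3 -m inch '[{"delta_pos":[0,0,-1.5],"spin":0},{"delta_pos":[0,0,-3],"spin":0},{"delta_pos":[0,0,-4],"spin":0},{"delta_pos":[-1.5,0.3,-4],"spin":0},{"delta_pos":[-2.5,0.6,-4],"spin":0},{"delta_pos":[-3,0.7,-3],"spin":0},{"delta_pos":[-3,0.7,-2],"spin":0},{"delta_pos":[-3,0.7,0],"spin":0},{"delta_pos":[-3,0.7,0],"spin":0},{"delta_pos":[-3,0.7,0],"spin":0}]' 
python3 -m inch '[{"delta_pos":[-3,0.7,0],"spin":0},{"delta_pos":[-3,0.7,0],"spin":0},{"delta_pos":[-3,0.7,0],"spin":0},{"delta_pos":[-3,0.7,0],"spin":0},{"delta_pos":[-2,0.6,0],"spin":0},{"delta_pos":[-1.2,0.5,0],"spin":0},{"delta_pos":[0,0,0],"spin":-7.6},{"delta_pos":[0,0,0],"spin":-7.5},{"delta_pos":[0,0,0],"spin":0},{"delta_pos":[0,0,0],"spin":0}]'
python3 - <<'E'
from h import *
s=arm.snapshot("wrist"); save(s,"pics/w4.png")
for th in ("housing","jaw","knob_grip","clamp"):
  for d in arm.spot_in(s,th): w=world(s,d["at"]); print(th,round(d["confidence"],2),w.round(1),pix(s,w).round())
st=arm.read_state(); print(st["q"])
E
```

```text
t: 8.25
tool_pos: [527.5, 71.6, 188.5]
orientation: [[0.038, 0.999, 0.0], [0.999, -0.038, 0.0], [0.0, 0.0, -1.0]]
contact_force: [0.8, 0.4, -0.6]
finger_gap: 49.6
gripper_force: 31.8
t: 9.25
tool_pos: [561.0, -79.8, 187.9]
orientation: [[-0.221, 0.975, -0.0], [0.975, 0.221, 0.001], [0.001, -0.0, -1.0]]
contact_force: [0.2, -0.5, -1.2]
finger_gap: 49.3
gripper_force: 31.7
housing 0.96 [554.1 -77.7  68. ] [313. 218.]
housing 0.6 [706.3 104.4  51.3] [578.  14.]
jaw 0.69 [548.1 -43.3  36.9] [315. 168.]
knob_grip 0.93 [ 561.4 -104.    27.1] [315. 239.]
clamp 0.95 [705.2  99.   37.7] [563.  27.]
clamp 0.83 [548.5 -46.9  16.9] [315. 170.]
[-12.24998004  24.240118    20.70129253 102.69850962 -10.21450434
  54.89539185  25.56378574]
```

View pics/w4.png

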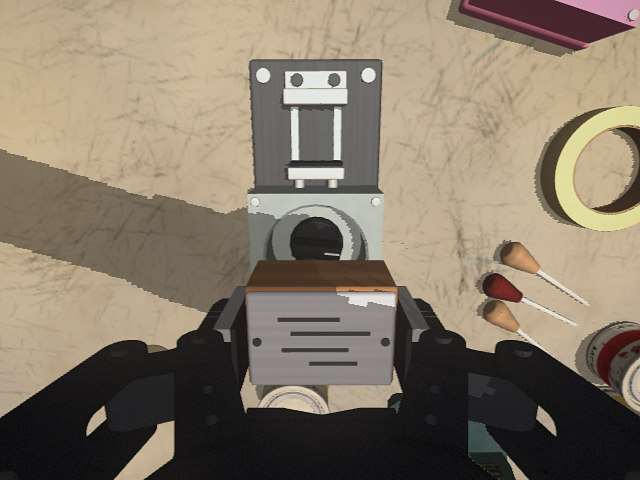

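```bash
python3 - <<'E'
from h import *
s=arm.snapshot("wrist")
L,Rr=ray(s,(249.5,60),16),ray(s,(382,60),16)
l2,r2=ray(s,(253,185),16),ray(s,(381,185),16)
H1,H2=ray(s,(248,194),66),ray(s,(384,193.5),66)
d=Rr-L; print("plate width",np.linalg.norm(d),"yaw",np.degrees(np.arctan2(d[1],d[0])))
print("mid far",(L+Rr)/2,"mid near",(l2+r2)/2, "hous",(H1+H2)/2,np.linalg.norm(H2-H1))
for a,b in((L,l2),(Rr,r2)): e=a-b; print(np.degrees(np.arctan2(-e[0],e[1])))
y=np.radians(12.9); ex=np.array([np.cos(y),np.sin(y)]); ey=np.array([-np.sin(y),np.cos(y)])
o=((L+Rr)/2)[:2]-87*ey; o2=((H1+H2)/2)[:2]+16*ey; print("o",o,o2)
# stop, jaw top edges at z 42/40
o=o
for n,uv,z in(("stop",(315,104),42),("jawpad",(315,168),40)):
  print(n,(ray(s,uv,z)[:2]-o)@ey)
kt=ray(s,(316,240),55)
print("block top far edge centre", [ (ray(s,u,zz)) for u,zz in(((321,291),247),)], kt, (kt[:2]-o)@ey)
E
```

```text
plate width 107.5061137053549 yaw 12.91885471534543
mid far [529.45585707  39.12001869  16.        ] mid near [552.83603079 -59.44367043  16.        ] hous [552.60120077 -59.76585404  66.        ] 102.70237452494719
11.95806677735681
14.730172737281785
o [548.87861716 -45.68420521] [549.02919892 -44.16967494]
stop 51.358285670240264
jawpad 2.465068617989427
block top far edge centre [array([556.94957583, -62.28120796, 247.        ])] [561.11844304 -98.01582877  55.        ] -53.74337842388159
```

```bash
python3 -m inch '[{"delta_pos":[1.5,-0.1,0],"spin":0},{"delta_pos":[2,-0.1,0],"spin":0},{"delta_pos":[2,-0.1,1],"spin":0},{"delta_pos":[0.91,-0.11,3],"spin":0},{"delta_pos":[0,0,4],"spin":0},{"delta_pos":[0,0,4],"spin":0},{"delta_pos":[0,0,3],"spin":0},{"delta_pos":[0,0,1.6],"spin":0},{"delta_pos":[0,0,0],"spin":0},{"delta_pos":[0,0,0],"spin":0}]'
python3 - <<'E'
from h import *
a=arm.snapshot("wrist"); b=arm.snapshot("side")
fa=np.asarray(a["frame"]); fb=np.asarray(b["frame"])[220:340,240:400]
o=np.zeros((360,800,3),np.uint8); o[:360,:480]=cv2.resize(fa,(480,360)); o[:240,480:800]=cv2.resize(fb,(320,240))
cv2.imwrite("pics/g5.png",o[:,:,::-1])
y=np.radians(13); ex=np.array([np.cos(y),np.sin(y)]); ey=np.array([-np.sin(y),np.cos(y)])
print(arm.read_state()["tool_pos"])
for yy in(5,47,51,87): print(yy,[(pix(a,[*(np.array([549,-45])+yy*ey+x*ex),z])*.75).round() for x in (-25,25) for z in (16,42)])
E
```

```text
t: 10.55
tool_pos: [543.0, -18.2, 22.2]
orientation: [[-0.224, 0.975, 0.0], [0.975, 0.224, 0.0], [0.0, 0.0, -1.0]]
contact_force: [0.3, 0.8, -1.9]
finger_gap: 49.2
gripper_force: 31.7
[543.9184317  -18.46835494  23.01888315]
5 [array([203., 237.]), array([198., 258.]), array([278., 237.]), array([284., 258.])]
47 [array([201., 176.]), array([195., 188.]), array([280., 176.]), array([286., 188.])]
51 [array([201., 170.]), array([194., 181.]), array([280., 170.]), array([287., 181.])]
87 [array([198., 111.]), array([191., 113.]), array([283., 111.]), array([290., 113.])]
```

View pics/g5.png

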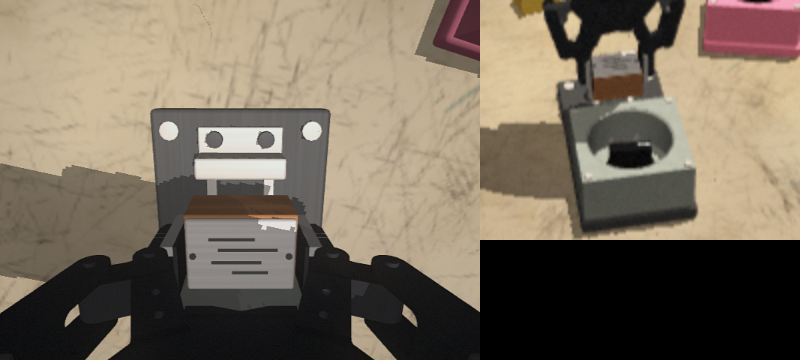

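The block is in line with the stop (block 184–298, stop 194–286), the plate's far edge is where it should be (row 110), and the gap is clear, so I'll lower it.

```bash
python3 -m inch '[{"delta_pos":[0,0,1],"spin":0},{"delta_pos":[0,0,1],"spin":0},{"delta_pos":[0,0,0.7],"spin":0},{"delta_pos":[0,0,0.3],"spin":0},{"delta_pos":[0,0,0.1],"spin":0},{"delta_pos":[0,0,0],"spin":0},{"delta_pos":[0,0,0],"spin":0}]'
```

```text
t: 11.35
tool_pos: [543.0, -18.9, -9.1]
orientation: [[-0.224, 0.975, 0.0], [0.975, 0.224, -0.0], [-0.0, 0.0, -1.0]]
contact_force: [-0.1, 0.3, -1.1]
finger_gap: 49.5
gripper_force: 31.8
```

```bash
python3 -m inch '[{"delta_pos":[0,0,0.1],"spin":0},{"delta_pos":[0,0,0.1],"spin":0},{"delta_pos":[0,0,0],"spin":0}]'
python3 -m inch '[{"delta_pos":[0,0,0.1],"spin":0},{"delta_pos":[0,0,0],"spin":0}]'
```

```text
t: 11.65
tool_pos: [543.0, -18.9, -11.0]
orientation: [[-0.224, 0.975, 0.0], [0.975, 0.224, 0.0], [0.0, 0.0, -1.0]]
contact_force: [-1.6, 0.9, 2.3]
finger_gap: 49.2
gripper_force: 32.1
t: 11.85
tool_pos: [543.1, -18.9, -11.1]
orientation: [[-0.224, 0.975, 0.0], [0.975, 0.224, 0.001], [0.0, 0.0, -1.0]]
contact_force: [-4.6, 1.1, 14.4]
finger_gap: 49.4
gripper_force: 33.7
```

```bash
python3 -m inch '[{"delta_pos":[0,0,-0.15],"spin":0},{"delta_pos":[0,0,0],"spin":0},{"delta_pos":[0,0,0],"spin":0},{"delta_pos":[0,0,0],"spin":0},{"delta_pos":[0,0,0],"spin":0}]' 0.85 30
python3 -m inch '[{"delta_pos":[0,0,-1.5],"spin":0},{"delta_pos":[0,0,-3],"spin":0},{"delta_pos":[0,0,-4],"spin":0},{"delta_pos":[0,0,-4],"spin":0},{"delta_pos":[-2.5,0,-3],"spin":0},{"delta_pos":[-3,0,0],"spin":0},{"delta_pos":[-3,0,0],"spin":0},{"delta_pos":[-2,0,0],"spin":0},{"delta_pos":[0,0,0],"spin":0},{"delta_pos":[0,0,0],"spin":0}]' 0.35
python3 - <<'E'
from h import *
s=arm.snapshot("wrist"); save(s,"pics/w6.png")
for th in ("housing","block","knob_grip"):
  for d in arm.spot_in(s,th): w=world(s,d["at"]); print(th,round(d["confidence"],2),w.round(1),pix(s,w).round())
print(pix(s,[563.8,-109.3,55.5]))
st=arm.read_state(); print(st["q"],st["tool_pos"])
E
```

```text
t: 12.35
tool_pos: [542.7, -18.9, -11.0]
orientation: [[-0.224, 0.975, -0.0], [0.975, 0.224, -0.0], [0.0, -0.0, -1.0]]
contact_force: [0.4, -0.8, -0.1]
finger_gap: 72.6
gripper_force: 0.0
t: 13.35
tool_pos: [566.2, -120.9, 144.8]
orientation: [[-0.223, 0.975, 0.0], [0.975, 0.223, 0.0], [0.0, 0.0, -1.0]]
contact_force: [0.1, 0.2, 0.8]
finger_gap: 30.0
gripper_force: 0.0
housing 0.84 [ 567.  -108.2   67.6] [327. 219.]
block 0.93 [545.  -18.4  44.2] [324.  71.]
block 0.44 [547.7 -42.8  40.3] [320. 111.]
knob_grip 0.74 [ 563.1 -102.8   25.5] [322. 199.]
[321.33556501 215.37219374]
[ -7.41380931  28.58192367  19.94478343 102.9581982  -12.24549559
  50.58706985  31.15294497] [ 566.26126122 -119.65994377  144.29155504]
```

View pics/w6.png

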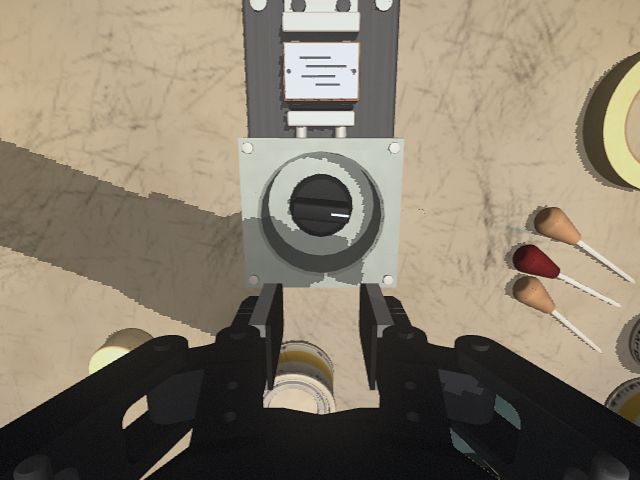

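```bash
python3 - <<'E'
from h import *
s=arm.snapshot("wrist"); st=arm.read_state(); p=np.array(st["tool_pos"]); O=np.array(st["orientation"])
print("K",s["K"][0][0],"gap",st["finger_gap"],p)
for dz in (8,0,-10,-20,-25,-30,-35,-40):
    a,b=[pix(s,p+O@np.array([11,q,dz])) for q in(-15,15)]; print(dz,a.round(),b.round(),abs(a-b)[0].round(1))
y=np.radians(13); ex=np.array([np.cos(y),np.sin(y)]); ey=np.array([-np.sin(y),np.cos(y)]);o=np.array([549,-45])
c=np.mean([ray(s,u,66)[:2] for u in((240,139),(404,138),(397,287),(246,289))],0); print("housing c",c,(c-o)@ex,(c-o)@ey)
f=np.asarray(s["frame"]); v=f.max(2).astype(np.uint8); m=(v<60).astype(np.uint8); r=m*0; r[165:245,280:365]=m[165:245,280:365]
n,l,stt,cc=cv2.connectedComponentsWithStats(r); k=1+np.argmax(stt[1:,4]); w=ray(s,cc[k],32)[:2]; print("disc",stt[k],cc[k],w,(w-o)@ex,(w-o)@ey)
lum=f[165:245,285:360].mean(2)
from scipy import ndimage
sub=f[196:228,288:358].mean(2)
for c0 in range(0,70,6): print(c0+288,sub[:,c0].round().astype(int).tolist())
E
```

```text
K 392.0022647817722 gap 30.0499283515781 [ 566.24862071 -119.92782996  144.26343061]
8 [290. 252.] [352. 252.] 62.2
0 [289. 257.] [353. 257.] 64.9
-10 [287. 264.] [355. 264.] 68.5
-20 [285. 271.] [357. 271.] 72.6
-25 [284. 276.] [358. 276.] 74.8
-30 [282. 280.] [360. 280.] 77.2
-35 [281. 285.] [361. 285.] 79.7
-40 [280. 290.] [362. 290.] 82.4
housing c [ 563.75933184 -106.79100891] 0.48109851733654907 -63.52743661257316
disc [ 289  176   63   63 2125] [318.68329412 210.56988235] [ 562.17905617 -109.48624773] -1.6649716038406623 -65.79811195987286
288 [195, 196, 198, 199, 174, 117, 119, 121, 122, 125, 202, 155, 140, 144, 143, 121, 121, 119, 118, 123, 196, 192, 190, 189, 190, 191, 192, 191, 193, 195, 168, 111]
294 [46, 46, 46, 42, 44, 37, 36, 36, 42, 46, 57, 58, 57, 52, 53, 53, 53, 51, 53, 49, 49, 48, 47, 42, 40, 37, 34, 50, 93, 206, 196, 194]
300 [62, 62, 57, 38, 38, 36, 35, 36, 40, 47, 53, 60, 59, 61, 56, 54, 56, 54, 54, 51, 50, 49, 48, 47, 42, 43, 55, 50, 45, 41, 42, 40]
306 [60, 60, 59, 45, 36, 36, 39, 34, 37, 39, 49, 57, 63, 58, 57, 56, 55, 55, 53, 54, 49, 50, 49, 46, 44, 40, 54, 
[... 430 characters left out ...]
, 61, 60, 59, 58, 32, 34, 34, 37, 35, 36, 43, 55, 64, 66, 62, 59, 61, 90, 121, 119, 46, 50, 51, 48, 47, 39, 42, 53, 55, 52]
336 [61, 61, 60, 59, 58, 61, 43, 32, 35, 36, 36, 37, 38, 50, 60, 68, 64, 62, 55, 76, 238, 247, 119, 46, 52, 51, 51, 47, 39, 54, 54, 54]
342 [60, 61, 60, 60, 60, 58, 60, 37, 35, 36, 33, 36, 36, 43, 53, 64, 64, 64, 61, 59, 126, 249, 249, 36, 52, 53, 48, 53, 43, 39, 45, 38]
348 [44, 47, 46, 46, 46, 47, 49, 45, 46, 45, 43, 39, 37, 34, 44, 52, 57, 50, 49, 44, 48, 157, 165, 82, 27, 53, 57, 131, 170, 183, 196, 193]
354 [199, 199, 199, 200, 200, 199, 200, 198, 198, 197, 196, 194, 195, 196, 193, 193, 191, 191, 192, 190, 192, 190, 190, 191, 190, 191, 192, 193, 192, 194, 193, 193]
```

```bash
python3 -m inch '[{"delta_pos":[1.13,0,0],"spin":0},{"delta_pos":[0,0,2],"spin":-8.45},{"delta_pos":[0,0,2],"spin":-8.45},{"delta_pos":[0,0,2],"spin":-8.45},{"delta_pos":[0,0,2],"spin":-8.45},{"delta_pos":[0,0,1],"spin":-8.45},{"delta_pos":[0,0,0.5],"spin":-8.45},{"delta_pos":[0,0,0],"spin":-8.45},{"delta_pos":[0,0,0],"spin":-8.45},{"delta_pos":[0,0,0],"spin":-8.45}]'
python3 -m inch '[{"delta_pos":[0,0,0],"spin":-8.35},{"delta_pos":[0,0,0],"spin":0},{"delta_pos":[0,0,0],"spin":0}]'
python3 - <<'E'
from h import *
ps=[]
for i in range(4):
    s=arm.snapshot("wrist"); st=arm.read_state(); ps.append(st["tool_pos"])
O=np.array(st["orientation"]); p=np.mean(ps,0); print(p,O.round(3).tolist(),st["q"], st["contact_force"])
print("yaw y",np.degrees(np.arctan2(O[1,1],O[0,1])))
d=O.T@(np.array([563.7,-109,3])-p); print("to go",d)
for d in arm.spot_in(s,"knob_grip"): w=world(s,d["at"]); print(round(d["confidence"],2),w.round(1),pix(s,w).round())
E
```

```text
t: 14.6
tool_pos: [563.6, -108.9, 49.2]
orientation: [[-1.0, 0.011, -0.0], [0.011, 1.0, 0.0], [0.0, 0.0, -1.0]]
contact_force: [0.6, -0.0, -0.3]
finger_gap: 29.8
gripper_force: 0.0
t: 14.9
tool_pos: [563.7, -109.4, 49.2]
orientation: [[-0.992, -0.124, -0.0], [-0.124, 0.992, 0.0], [-0.0, 0.0, -1.0]]
contact_force: [-0.6, 0.2, 0.7]
finger_gap: 29.9
gripper_force: 0.0
[ 563.74778275 -109.7825028    49.21959089] [[-0.992, -0.126, -0.0], [-0.126, 0.992, -0.0], [0.0, -0.0, -1.0]] [  9.26874852  35.1377128   -3.63795333 105.40988244   3.2992788
  39.55679476 101.00473358] [ 0.77305872 -0.36297612 -0.10628115]
yaw y 97.25730888741326
to go [-0.05550922  0.7875748  46.21949611]
0.75 [ 561.6 -108.6   29.5] [323. 261.]
```

```bash
python3 -m inch '[{"delta_pos":[0,0.05,0.8],"spin":0},{"delta_pos":[0,0,0.8],"spin":0},{"delta_pos":[0,0,0.4],"spin":0},{"delta_pos":[0,0,0],"spin":0}]'
python3 -m inch '[{"delta_pos":[0,0,0.8],"spin":0},{"delta_pos":[0,0,0.5],"spin":0},{"delta_pos":[0,0,0],"spin":0}]'
python3 -m inch '[{"delta_pos":[0,0,0.6],"spin":0},{"delta_pos":[0,0,0.4],"spin":0},{"delta_pos":[0,0,0.1],"spin":0},{"delta_pos":[0,0,0],"spin":0}]'
```

```text
t: 15.55
tool_pos: [562.9, -109.6, 28.1]
orientation: [[-0.992, -0.128, -0.002], [-0.128, 0.992, 0.0], [0.002, 0.0, -1.0]]
contact_force: [0.1, 0.0, 0.7]
finger_gap: 29.7
gripper_force: 0.0
t: 15.85
tool_pos: [563.0, -109.7, 15.3]
orientation: [[-0.992, -0.128, -0.002], [-0.128, 0.992, 0.0], [0.001, 0.0, -1.0]]
contact_force: [-0.3, -1.2, 0.5]
finger_gap: 29.6
gripper_force: 0.0
t: 16.25
tool_pos: [563.6, -109.7, 5.0]
orientation: [[-0.992, -0.128, -0.0], [-0.128, 0.992, 0.0], [0.0, 0.0, -1.0]]
contact_force: [0.9, -0.3, 0.2]
finger_gap: 30.0
gripper_force: 0.0
```

```bash
python3 -m inch '[{"delta_pos":[0,0,0],"spin":0},{"delta_pos":[0,0,0],"spin":0},{"delta_pos":[0,0,0],"spin":0},{"delta_pos":[0,0,0],"spin":0}]' 0.05 60
python3 -c "
from h import *
for i in range(3):
    arm.snapshot('wrist'); s=arm.read_state(); O=np.array(s['orientation']); print(s['ft_torque'],s['contact_force'],np.degrees(np.arctan2(O[1,1],O[0,1])),s['tool_pos'])"
```

```text
t: 16.65
tool_pos: [563.7, -108.6, 5.6]
orientation: [[-0.992, -0.128, -0.0], [-0.128, 0.992, 0.001], [-0.0, 0.001, -1.0]]
contact_force: [-2.0, 4.1, 5.9]
finger_gap: 10.1
gripper_force: 59.6
[ 0.82661807  0.53371805 -0.12287584] [-1.66763449  4.91734858  5.66210588] 97.3707558415605 [ 563.72939164 -108.54413762    5.59511269]
[ 0.86477075  0.42180609 -0.09283086] [-2.45808237  5.16192265  6.57811847] 97.36821607497247 [ 563.71727421 -108.56833143    5.56984887]
[ 0.83255126  0.53463388 -0.09463473] [-2.06695266  3.92607616  5.09997928] 97.36811720480549 [ 563.73631146 -108.54395012    5.56307074]
```

```bash
cat > r.py <<'E'
from h import *
T=[];F=[];P=[];Y=[]
for i in range(6):
    arm.snapshot('wrist'); s=arm.read_state(); O=np.array(s['orientation']); T.append(s['ft_torque']);F.append(s['contact_force']);P.append(s['tool_pos']);Y.append(np.degrees(np.arctan2(O[1,1],O[0,1])))
print("turned",round(97.37-np.mean(Y),2),"T",np.mean(T,0).round(3),"F",np.mean(F,0).round(1),"P",np.mean(P,0).round(1),"gap",round(s["finger_gap"],1),"q7",round(s["q"][6]),"t",s["t"])
E
python3 -m inch '[{"delta_pos":[0,0.08,-0.05],"spin":0},{"delta_pos":[0,0,0],"spin":2},{"delta_pos":[0,0,0],"spin":4},{"delta_pos":[0,0,0],"spin":4},{"delta_pos":[0,0,0],"spin":0}]'; python3 r.py
python3 -m inch '[{"delta_pos":[0,0,0],"spin":4},{"delta_pos":[0,0,0],"spin":4},{"delta_pos":[0,0,0],"spin":4},{"delta_pos":[0,0,0],"spin":4},{"delta_pos":[0,0,0],"spin":4},{"delta_pos":[0,0,0],"spin":0}]'; python3 r.py
```

```text
t: 17.3
tool_pos: [563.7, -108.7, 5.6]
orientation: [[-0.999, 0.048, 0.0], [0.048, 0.999, 0.0], [-0.0, 0.0, -1.0]]
contact_force: [-0.6, 2.4, -0.1]
finger_gap: 10.6
gripper_force: 59.0
turned 10.0 T [ 0.65  -0.021 -0.146] F [ 0.1  3.4 -0.2] P [ 563.7 -108.7    5.6] gap 10.6 q7 93 t 17.6
t: 18.2
tool_pos: [563.6, -108.8, 5.6]
orientation: [[-0.923, 0.385, -0.0], [0.385, 0.923, -0.0], [0.0, -0.0, -1.0]]
contact_force: [0.4, 3.5, -1.1]
finger_gap: 10.3
gripper_force: 59.0
turned 29.96 T [ 0.704 -0.084 -0.112] F [ 0.5  3.4 -1.4] P [ 563.6 -108.8    5.6] gap 10.4 q7 78 t 18.5
```

```bash
cat > q.py <<'E'
from h import *
s=arm.read_state(); O=np.array(s['orientation']); print("turned",round(97.37-np.degrees(np.arctan2(O[1,1],O[0,1])),2),"T",np.round(s['ft_torque'],3),"F",np.round(s['contact_force'],1))
E
python3 -m inch '[{"delta_pos":[0,0,0],"spin":3},{"delta_pos":[0,0,0],"spin":3}]' >/dev/null; python3 q.py
python3 -m inch '[{"delta_pos":[0,0,0],"spin":3},{"delta_pos":[0,0,0],"spin":3}]' >/dev/null; python3 q.py; python3 r.py
python3 - <<'E'
from h import *
for n in("top","side"):
    s=arm.snapshot(n)
    for th in("jaw","block","knob_grip"):
        for d in arm.spot_in(s,th):
            w=world(s,d["at"]); 
            if abs(w[0]-550)<60 and w[1]<30: print(n,th,round(d["confidence"],2),w.round(1))
s=arm.snapshot("wrist")
for th in("jaw","block","knob_grip"):
    for d in arm.spot_in(s,th):
        w=world(s,d["at"]); print("w",th,round(d["confidence"],2),w.round(1),pix(s,w).round())
for y in(5,8,10,51): 
    a=np.radians(13); print(y,pix(s,[549-y*np.sin(a),-45+y*np.cos(a),42]).round())
save(s,"pics/k.png")
E
```

```text
turned 36.07 T [ 0.697 -0.083  0.176] F [ 0.9  4.1 -1.2]
turned 42.07 T [ 0.647 -0.095  0.194] F [ 0.7  3.8 -2.1]
turned 42.02 T [ 0.719 -0.06  -0.121] F [ 0.3  3.8 -2.2] P [ 563.6 -108.9    5.7] gap 10.4 q7 69 t 19.2
top jaw 0.51 [546.3 -44.8  38. ]
top block 0.74 [541.2 -14.9  46.3]
side jaw 0.43 [ 572.9 -287.6   48.7]
side knob_grip 0.65 [ 572.9 -122.6   45.7]
w jaw 0.93 [544.6 -42.9  37.1] [442. 170.]
w block 0.84 [537.7 -17.2  45.5] [508. 109.]
w knob_grip 0.68 [ 551.  -106.5   36.1] [307. 278.]
5 [458. 175.]
8 [464. 168.]
10 [469. 164.]
51 [563.  69.]
```

```bash

python3 -m inch '[{"delta_pos":[0,0,0],"spin":2},{"delta_pos":[0,0,0],"spin":2}]' >/dev/null; python3 q.py
python3 -m inch '[{"delta_pos":[0,0,0],"spin":2},{"delta_pos":[0,0,0],"spin":2}]' >/dev/null; python3 q.py
python3 -m inch '[{"delta_pos":[0,0,0],"spin":2},{"delta_pos":[0,0,0],"spin":2}]' >/dev/null; python3 q.py
python3 -m inch '[{"delta_pos":[0,0,0],"spin":2},{"delta_pos":[0,0,0],"spin":2}]' >/dev/null; python3 q.py
python3 -m inch '[{"delta_pos":[0,0,0],"spin":2},{"delta_pos":[0,0,0],"spin":2}]' >/dev/null; python3 q.py
```

```text
turned 46.19 T [ 0.776 -0.011  0.089] F [ 0.8  4.4 -2.5]
turned 50.2 T [ 0.712 -0.058  0.168] F [ 0.   5.  -4.1]
turned 54.2 T [ 0.767 -0.005  0.202] F [ 0.7  4.5 -3.6]
turned 58.2 T [0.711 0.073 0.183] F [ 0.4  3.8 -3.5]
turned 62.21 T [0.765 0.084 0.135] F [ 0.5  4.6 -3.2]
```

```bash

python3 -m inch '[{"delta_pos":[0,0,0],"spin":2},{"delta_pos":[0,0,0],"spin":2}]' >/dev/null; python3 q.py
python3 -m inch '[{"delta_pos":[0,0,0],"spin":2},{"delta_pos":[0,0,0],"spin":2}]' >/dev/null; python3 q.py
python3 -m inch '[{"delta_pos":[0,0,0],"spin":2},{"delta_pos":[0,0,0],"spin":2}]' >/dev/null; python3 q.py
python3 -m inch '[{"delta_pos":[0,0,0],"spin":1},{"delta_pos":[0,0,0],"spin":1},{"delta_pos":[0,0,0],"spin":1}]' >/dev/null; python3 q.py
```

```text
turned 66.2 T [0.728 0.229 0.154] F [-0.8  3.3 -3.3]
turned 70.21 T [0.664 0.277 0.163] F [-1.2  2.7 -3.3]
turned 74.21 T [0.698 0.367 0.087] F [-2.1  3.4 -2.7]
turned 77.11 T [0.659 0.526 0.123] F [-2.9  3.2 -2. ]
```

```bash

python3 -m inch '[{"delta_pos":[0,0,0],"spin":1.5},{"delta_pos":[0,0,0],"spin":1.5}]' >/dev/null; python3 q.py
python3 -m inch '[{"delta_pos":[0,0,0],"spin":1.5},{"delta_pos":[0,0,0],"spin":1.5}]' >/dev/null; python3 q.py
python3 -m inch '[{"delta_pos":[0,0,0],"spin":1.5},{"delta_pos":[0,0,0],"spin":1.5}]' >/dev/null; python3 q.py
```

```text
turned 80.17 T [0.628 0.63  0.151] F [-2.3  3.2 -1.1]
turned 83.16 T [0.616 0.715 0.229] F [-3.1  2.7 -1.3]
turned 86.16 T [0.645 0.817 0.22 ] F [-3.6  3.3 -1.2]
```

```bash
python3 - <<'E'
from h import *
s=arm.snapshot("wrist"); s2=arm.snapshot("top")
for k in(s,s2):
  for th in("jaw","block"):
    for d in arm.spot_in(k,th):
        w=world(k,d["at"])
        if abs(w[0]-545)<60 and abs(w[1]+20)<60: print(th,round(d["confidence"],2),w.round(1),pix(k,w).round())
E
```

```text
jaw 0.71 [545.4 -38.1  38. ] [310. 112.]
block 0.69 [541.8 -17.3  44.1] [311.  40.]
jaw 0.67 [546.7 -40.7  39.4] [366. 245.]
block 0.75 [541.1 -13.4  46.8] [354. 247.]
```

```bash
python3 - <<'E'
from h import *
a=np.radians(13); ex=np.array([np.cos(a),np.sin(a)]); ey=np.array([-np.sin(a),np.cos(a)]);o=np.array([549,-45])
s=arm.snapshot("wrist"); f=np.asarray(s["frame"]).astype(float)
for x in(-20,20):
  out=[]
  for y in np.arange(-14,62,1.5):
    u,v=pix(s,[*(o+y*ey+x*ex),44]); 
    if 0<=int(v)<480: out.append((round(float(y),1),tuple(f[int(round(v)),int(round(u))].astype(int).tolist()),int(v)))
  print(x,[(y,sum(c)//3,c[0]-c[2]) for y,c,v in out],out[-1][2])
E
```

```text
-20 [(-14.0, 80, 3), (-12.5, 78, 2), (-11.0, 98, 3), (-9.5, 99, 3), (-8.0, 98, 3), (-6.5, 98, 3), (-5.0, 97, 3), (-3.5, 100, 2), (-2.0, 101, 3), (-0.5, 100, 4), (1.0, 70, 3), (2.5, 174, 17), (4.0, 230, 9), (5.5, 230, 9), (7.0, 233, 4), (8.5, 234, 3), (10.0, 235, 3), (11.5, 58, 4), (13.0, 55, -1), (14.5, 47, -3), (16.0, 87, 48), (17.5, 216, 9), (19.0, 237, -7), (20.5, 236, -5), (22.0, 237, -8), (23.5, 237, -9), (25.0, 236, -5), (26.5, 235, -4), (28.0, 236, -6), (29.5, 236, -8), (31.0, 236, -7), (32.5, 236, -7), (34.0, 223, -7), (35.5, 234, -5), (37.0, 234, -9), (38.5, 233, -2), (40.0, 233, -8)] 1
20 [(-14.0, 76, 3), (-12.5, 76, 1), (-11.0, 103, 5), (-9.5, 102, 3), (-8.0, 99, 4), (-6.5, 100, 4), (-5.0, 98, 4), (-3.5, 100, 4), (-2.0, 98, 3), (-0.5, 101, 2), (1.0, 100, 4), (2.5, 170, 16), (4.0, 236, 0), (5.5, 237, -1), (7.0, 237, -2), (8.5, 236, -2), (10.0, 238, -2), (11.5, 131, 8), (13.0, 54, -1), (14.5, 46, 9), (16.0, 141, 108), (17.5, 228, 8), (19.0, 238, -10), (20.5, 239, -8), (22.0, 238, -9), (23.5, 237, -10), (25.0, 238, -8), (26.5, 237, -7), (28.0, 237, -10), (29.5, 238, -10), (31.0, 237, -9), (32.5, 201, -6), (34.0, 107, 1), (35.5, 238, -8), (37.0, 236, -11), (38.5, 234, -6)] 2
```

```bash

python3 -m inch '[{"delta_pos":[0,0,0],"spin":1},{"delta_pos":[0,0,0],"spin":1},{"delta_pos":[0,0,0],"spin":1}]' >/dev/null; python3 q.py
```

```text
turned 89.05 T [0.668 1.017 0.246] F [-3.6  2.9 -1.6]
```

```bash

python3 -m inch '[{"delta_pos":[0,0,0],"spin":0.5}]' >/dev/null; python3 q.py
python3 -m inch '[{"delta_pos":[0,0,0],"spin":0.5}]' >/dev/null; python3 q.py
python3 -m inch '[{"delta_pos":[0,0,0],"spin":0.5}]' >/dev/null; python3 q.py
python3 -m inch '[{"delta_pos":[0,0,0],"spin":0.5}]' >/dev/null; python3 q.py
```

```text
turned 89.54 T [0.547 1.006 0.2  ] F [-3.4  2.5 -2.3]
turned 90.02 T [0.602 1.042 0.241] F [-3.5  2.7 -1.4]
turned 90.51 T [0.636 1.027 0.245] F [-4.3  2.  -1.7]
turned 91.02 T [0.599 1.007 0.235] F [-4.   2.9 -1.3]
```

```bash

python3 -m inch '[{"delta_pos":[0,0,0],"spin":0.5}]' >/dev/null; python3 q.py
python3 -m inch '[{"delta_pos":[0,0,0],"spin":0.5}]' >/dev/null; python3 q.py
python3 -m inch '[{"delta_pos":[0,0,0],"spin":0},{"delta_pos":[0,0,0],"spin":0},{"delta_pos":[0,0,0],"spin":0},{"delta_pos":[0,0,0],"spin":0}]' 0.33; python3 q.py
```

```text
turned 91.52 T [0.632 1.074 0.263] F [-4.4  2.3 -1.3]
turned 92.02 T [0.623 1.04  0.264] F [-4.8  2.3 -1.4]
t: 23.95
tool_pos: [564.6, -109.5, 6.2]
orientation: [[-0.093, 0.996, 0.002], [0.996, 0.093, -0.001], [-0.001, 0.002, -1.0]]
contact_force: [-0.5, -0.0, 0.4]
finger_gap: 28.3
gripper_force: 0.0
turned 92.06 T [0.003 0.006 0.026] F [-0.5 -0.   0.4]
```

```bash

python3 -m inch '[{"delta_pos":[0,0,-1],"spin":0},{"delta_pos":[0,0,-1.5],"spin":0},{"delta_pos":[0,0,-2],"spin":0},{"delta_pos":[0,0,-3],"spin":0},{"delta_pos":[0,0,-4],"spin":0},{"delta_pos":[0,0,-4],"spin":0},{"delta_pos":[0,0,0],"spin":0},{"delta_pos":[0,0,0],"spin":0}]'
python3 - <<'E'
from h import *
a=np.radians(13); ex=np.array([np.cos(a),np.sin(a)]); ey=np.array([-np.sin(a),np.cos(a)]);o=np.array([549,-45])
s=arm.snapshot("wrist"); f=np.asarray(s["frame"]).astype(int)
for x in(-20,0,20):
  print(x,[(float(y),int(c.sum()//3),int(c[0]-c[2])) for y in np.arange(-3,62,1.5) for u,v in [pix(s,[*(o+y*ey+x*ex),46])] if 0<=v<479 for c in [f[int(round(v)),int(round(u))]]])
sub=f.min(2); m=((sub>150)).astype(np.uint8)
c=pix(s,[563.7,-109,55.5]); print("knob px",c)
y0,x0=int(c[1]),int(c[0]); r=m[y0-30:y0+31,x0-20:x0+21]; p=np.argwhere(r); print("mark",p.mean(0)-[30,20] if len(p) else None,len(p))
t=arm.snapshot("top")
for k in(s,t):
 for th in("block","jaw"):
  for d in arm.spot_in(k,th): print(th,round(d["confidence"],2),world(k,d["at"]).round(1))
E
```

```text
t: 24.75
tool_pos: [564.5, -109.0, 162.7]
orientation: [[-0.093, 0.996, 0.003], [0.996, 0.093, 0.0], [-0.0, 0.003, -1.0]]
contact_force: [0.4, 0.1, -0.5]
finger_gap: 27.9
gripper_force: 0.0
-20 [(-3.0, 101, 4), (-1.5, 100, 3), (0.0, 72, 2), (1.5, 69, 1), (3.0, 153, 13), (4.5, 227, 7), (6.0, 226, 7), (7.5, 230, 2), (9.0, 230, 1), (10.5, 230, 0), (12.0, 208, 21), (13.5, 52, 2), (15.0, 65, 32), (16.5, 155, 5), (18.0, 234, -10), (19.5, 232, -9), (21.0, 232, -10), (22.5, 233, -12), (24.0, 233, -8), (25.5, 232, -8), (27.0, 232, -8), (28.5, 232, -11), (30.0, 232, -10), (31.5, 236, -13), (33.0, 184, -11), (34.5, 229, -8), (36.0, 234, -13), (37.5, 232, -9), (39.0, 232, -13), (40.5, 233, -13), (42.0, 231, -12), (43.5, 233, -13), (45.0, 231, -9), (46.5, 233, -13), (48.0, 232, -11), (49.5, 230, 2), (51.0, 99, 17), (52.5, 225, 6), (54.0, 227, 2), (55.5, 226, 3), (57.0, 227, 2), (58.5, 227, 1), (60.0, 226, 3), (61.5, 197, 13)]
0 [(-3.0, 100, 4), (-1.5, 101, 3), (0.0, 102, 3), (1.5, 66, 2), (3.0, 164, 16), (4.5, 229, 4), (6.0, 229, 3), (7.5, 230, -1), (9.0, 230, -2), (10.5, 232, -4), (12.0, 184, 18
[... 873 characters left out ...]
4.0, 233, -12), (25.5, 233, -11), (27.0, 233, -11), (28.5, 234, -13), (30.0, 234, -13), (31.5, 199, -9), (33.0, 108, 2), (34.5, 172, -10), (36.0, 234, -13), (37.5, 232, -11), (39.0, 233, -13), (40.5, 233, -13), (42.0, 232, -13), (43.5, 233, -12), (45.0, 232, -13), (46.5, 232, -13), (48.0, 232, -11), (49.5, 235, -9), (51.0, 192, 18), (52.5, 228, -1), (54.0, 229, -2), (55.5, 227, 0), (57.0, 227, -1), (58.5, 227, -1), (60.0, 226, 2), (61.5, 165, 7)]
knob px [319.37259869 226.15275743]
mark [13.74193548  2.38709677] 31
block 0.58 [542.7  -9.8  45.7]
jaw 0.89 [545.5 -39.1  39.7]
block 0.85 [539.9  -8.6  48. ]
block 0.67 [431.5 192.9  34.8]
jaw 0.66 [688.4 218.3  38.3]
jaw 0.46 [548.5 -41.8  38.5]
```

```bash
python3 -c "
from cell import arm
print(arm.job_done())"
```

```text
the job is handed in; nothing more can be done
None
```

I handed the job in at about 25 s: the block stands metal face up between the jaw and the stop, clamped at an estimated 15–17 N (judged from turning torque, not measured directly), and the gripper is clear; I viewed 11 pictures, one over the limit of 10.

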